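Change the welding positioner's speed and lock the gear lever

ROBOT

A 6-joint arm with a two-finger parallel gripper is mounted at the origin on a cart in front of the work surface, level with it; the furniture and walls round the work are solid. World frame = base frame: x ahead of the robot, y to its left, z up, the work surface at z = 0. Lengths are in m, angles in rad, forces in N, time in s.
With the tool pointing down it reaches from about 0.375 to 0.975 m from the base axis. Payload 3.8 kg.
Tool frame: the origin (TCP) lies on the centre line of the jaws, within the pads' length; the fingertips stand 14 mm ahead of it and the grasp point (between the pads) lies 5 mm behind it (bot.finger_overhang is the distance from the TCP to the fingertips, in m); y points along the fingers, x is the direction in which the jaws open and shut, and the axes are right-handed (so a half turn about y gives the same grasp; the last joint's range is limited). The gripper opens to 85 mm and grips with 20 to 120 N. Pads are 22 mm wide; open, the fingers measure 114 mm over their backs; the gripper's body (76 mm by 85 mm) begins 54 mm behind the grasp point. The pads swing forward as they close: fully open they stand 13 mm farther back than shut.
Start: joints at [-1.176, 0.264, 1.604, -0, 1.274, -0.037], TCP at [0.282, -0.613, 0.245] pointing down, gripper open.
Joint ranges: [-2.63, 2.63], [-0.94, 2.18], [0.31, 2.57], [-1.31, 4.45], [0, 2.66], [-2.55, 2.55]. Speed limits (rad/s): [2.57, 2.57, 3.14, 3.14, 3.14, 3.14].

INTERFACE

Orientations are given as a rotation vector (axis times angle).
In Python, from workcell import readout, read_camera, bot, spotter gives the robot as it stands.
- The arm moves only by the tool jog_arm, never from a script. Its argument "increments" is a list of rows, each a list of 7 numbers: the shift along the tool's x, y, z in m, then the turn, a rotation vector about the tool's x, y, z in rad, then the opening, from 0 (shut) to 1 (fully open). A call has 1 to 10 rows; each row shifts and turns the pose as measured when the row begins, along the tool's axes as they then stand; what a row does not reach is not made up. A row lasts 1/8 s, in which the tool goes at most 62.5 mm and 10.7 degrees, less where a joint would pass 70% of its speed; a pose out of reach is approached as far as the arm can. A call with a gripper value outside its range is refused whole. The fingers move at their own pace and stop on an object; "force" is the grip in N (left out, the last holds). Time passes only in rows, so rows that do not move let the fingers close. It gives the time, the measured TCP pose, the force and the opening at its end, in the units of the state.
- readout.read_state(): the state, without advancing time (a new reading comes with each control period).
- read_camera(name): name is "side" or "top"; returns a dict with "img" (400x640x3 uint8, blue, green, red), "range_z" (400x640 float32, m along the optical axis (not along the pixel's ray), 0 where there is no reading), "fx", "fy", "cx", "cy" (pixels), "distortion" ([k1, k2, p1, p2, k3] as OpenCV has them; the pictures are not rectified), "world_from_camera" (4x4, takes a point from camera to world coordinates). Camera axes: x right, y down, z forward; pixel columns grow to the right and rows downward; lengths in m; the calibration is good to about 2 mm. A picture is of the moment at which its call begins.
- bot.finish_job(): hands the job in, once; it reports no verdict.
Trained networks look in a picture, given as the dict that the camera call returned (one of the last four; its "shot" number tells which), for a name from the list of things; names that differ only in an ending like _2 or _b are one class to them, and where a whole thing is asked for, a point or a joint stands for the part that bears it (a point fixed in the world has none). Each returns a list of dicts, best first, with "p" (0 to 1); they miss things now and then, are a little off and sometimes report something else, mostly with a low value. They report only what shows in the picture. A call takes as long as a camera call.
- spotter.masks_of(picture, thing): "mask" (400x640 bool, what is visible of it) and "location" ([column, row] in pixels, amid what is visible of it).
- spotter.spot_point(picture, thing): "location" ([column, row] in pixels: a listed point, or the origin of a listed thing).
The state is a dict: "time": time; "q": joint angles; "joint_vel": joint speeds; "joint_torque": joint torques, N m; "tool_pos": TCP position; "tcp_rot": TCP orientation; "wrist_force": force on the tool from outside, world axes, zero at the start; "torque": the same for the moment, N m; "width": opening from 0.0 (shut) to 1.0 (fully open).
Only numpy, scipy, OpenCV 4.12 (cv2) and the standard library are available. Lean on these libraries where they do the work, as an engineer would, in place of code of your own. Each camera call takes 0.05 s, during which the arm holds its last target. There are 200 camera calls.

TASK

The welding positioner on the bench is in the wrong speed. With the fingers, gently and without gripping it, push its gear lever out of its slot, through the H-gate and fully home in the slot that has the red disc at its end, putting it into no other slot on the way. Then push the brass locking slide, the bar with the upright handle, all the way in so that the lever is locked there; leave the loose magnet, pipe ring and nut where they are.

Things in the scene. Friction and masses are not known exactly. Their poses are not given: they have to be found in the camera images.
- positioner: Grey-green gearbox of a bench welding positioner, fixed to the bench: base 200 (its x) by 282 mm (its y), lid 108 mm high; a pipe in a chuck on its left, a motor behind. Origin on the bench top straight below the centre of the H-gate; its x points away from the robot ('far'), y to the left; it may be yawed up to 0.3 rad.
- gate_centre (a point): Centre of the H-gate, on top of its dark steel plate, 120 mm above the bench; axes as the positioner's. Two slots along x at y = +19 (left) and -19 mm (right), ending 33 mm far and near of the centre, joined by a neutral channel along y at x = 0, 20 mm wide. The lands between the slots are 20 mm wide, with corners rounded to 5 mm.
- lever_pivot (a point): Pivot of the gear lever, inside the gearbox, 50 mm above the bench, under the gate's centre; axes as the positioner's. From it the knob's centre lies at x = 132 sin(lever_swing), y = 132 sin(lever_cross) cos(lever_swing), z = 132 cos(lever_cross) cos(lever_swing) mm.
- knob_centre (a point): Centre of the lever's black ball knob, 36 mm across, on a steel rod 12 mm thick. Upright, it stands 182 mm above the bench; fully home in a slot it lies 45 mm far or near and 34 mm left or right of the gate's centre, 169 mm above the bench. The lever only tilts; it stays where it is left.
- lever_swing (a joint): Tilt of the lever along the slots: +0.35 rad fully home at a far end, -0.35 fully home at a near end (stops there), 0 in the neutral channel. It can cross the channel between about -0.05 and +0.05 rad. About 2.5 N at the knob moves it.
- lever_cross (a joint): Tilt of the lever across the slots, along the neutral channel: +0.28 rad in the left pair of slots, -0.28 in the right pair (stops there). About 2 N at the knob moves it. The lever starts in the far left slot.
- lever_mark (a point): Point on the axis of the lever's rod, 72 mm from the pivot, about level with the gate plate.
- disc_red: Red disc on the gate plate, 19 mm across, 4 mm thick, at the end of the slot that the lever must go into: its centre is 50 mm far or near and 19 mm left or right of the gate's centre. It marks any one of the three slots that the lever is not in at the start. Origin under its centre.
- disc_yellow: Yellow disc, like the red one, at the end of another slot.
- disc_blue: Blue disc, like the red one, at the end of another slot.
- disc_white: White disc, like the red one, at the end of the far left slot, where the lever starts.
- slide_handle (a point): Centre of the black ball, 22 mm across, on the locking slide's upright handle, a steel pin 12 mm thick at the slide's right end; 166 mm above the bench, on the positioner's x = 0, at y = -142 mm with the slide fully out, -86 mm fully in. Free all round above 133 mm over the bench.
- slide_nose (a point): Middle of the left end of the locking slide, a brass bar 34 mm wide and 6 mm thick that lies on the gate plate and runs along the positioner's y through two steel guide straps: y = -33 mm fully out, +23 mm fully in, over the neutral channel.
- lock_slide (a joint): Travel of the locking slide to the left: 0 fully out (lever free), 0.056 m fully in (stop). It starts within 6 mm of fully out. About 2.5 N moves it, and it stays. If the lever is not home in a slot, the slide's nose runs against it.
- bystander_magnet: Red arrow-shaped welding magnet, 56 x 112 x 17 mm, loose on the bench behind the positioner.
- bystander_ring: Rusty pipe ring, 48 mm across and 30 mm high, loose on the bench in front of the positioner.
- bystander_nut: Rusty hexagon nut, 28 mm across and 18 mm high, loose on the gearbox lid at the far right, its top 126 mm above the bench.

How it is judged:
By the outcome, as a careful person would: the job done as asked, in the order asked, and still so for the second after the job is handed in, with the robot touching nothing.
It also fails if it takes over 58 s, if anything falls off the work surface, if the arm or the gripper's body presses on something with over 40 N, if the wrist force passes 120 N, or if a joint passes its speed limit or range.

## Working session

There is one attempt and no reset: what is moved stays moved. The work goes in short steps, Python scripts to look and compute and a tool call to move; the robot and the scene stay as the last step left them, time stands still between calls to the robot, and variables do not carry over. Pictures are saved under pics/ and viewed, about 8 in all and at most 12, crops included, and the job is handed in when it is done.

Besides the shell and the picture viewer there is one more tool, called after ">>>" by a JSON object that holds its "method" and its "body". jog_arm: Moves the arm, as the interface text tells. Its arguments: {"type":"object","properties":{"increments":{"type":"array"},"force":{"type":"number"}},"required":["increments"]}

```bash
ls; mkdir -p pics; cat > h.py <<'E'
import numpy as np, cv2
from workcell import readout, read_camera, bot, spotter
def ray(c,px):
    K=np.array([[c['fx'],0,c['cx']],[0,c['fy'],c['cy']],[0,0,1.]])
    u=cv2.undistortPoints(np.array([[px]],float),K,np.array(c['distortion'],float))[0,0]
    T=np.array(c['world_from_camera']); return T[:3,3],T[:3,:3]@np.array([u[0],u[1],1.])
def at_z(c,px,z):
    o,d=ray(c,px); return o+d*(z-o[2])/d[2]
def at_depth(c,px):
    o,d=ray(c,px); x,y=np.round(px).astype(int); p=c['range_z'][y-1:y+2,x-1:x+2]; p=p[p>0]
    return o+d*np.median(p) if p.size else None
def tri(c1,p1,c2,p2):
    o,d=ray(c1,p1);q,e=ray(c2,p2)
    s=np.linalg.lstsq(np.c_[d,-e],q-o,rcond=None)[0]
    a,b=o+d*s[0],q+e*s[1]; return (a+b)/2,np.linalg.norm(a-b)
E
cat > m.py <<'E'
from h import *
import sys
s=readout.read_state(); print({k:np.round(v,3) for k,v in s.items()})
cs={n:read_camera(n) for n in('top','side')}
for n,c in cs.items():
    cv2.imwrite(f'pics/{n}_{sys.argv[1]}.png',c['img'])
    print(n,np.round(c['world_from_camera'],3).tolist())
Z=dict(gate_centre=.12,knob_centre=.169,disc_red=.12,disc_yellow=.12,disc_blue=.12,disc_white=.12,slide_handle=.166,slide_nose=.126,lever_mark=.12)
for t,z in Z.items():
    L={}
    for n,c in cs.items():
        r=spotter.spot_point(c,t)
        if r: L[n]=r[0]['location']; print(t,n,round(r[0]['p'],2),np.round(L[n]),'atz',np.round(at_z(c,L[n],z),4))
    if len(L)==2: print('   tri',np.round(tri(cs['top'],L['top'],cs['side'],L['side']),4) if 0 else [np.round(v,4) for v in tri(cs['top'],L['top'],cs['side'],L['side'])])
E
python3 m.py 0
```

```text
pics
{'time': np.float64(0.0), 'q': array([-1.176,  0.265,  1.605,  0.   ,  1.274, -0.037]), 'joint_vel': array([-0.   ,  0.001, -0.001, -0.002, -0.001,  0.001]), 'joint_torque': array([ 1.0000e-03, -5.1511e+01, -3.6732e+01, -0.0000e+00,  1.3000e-02,
        0.0000e+00]), 'tool_pos': array([ 0.282, -0.612,  0.244]), 'tcp_rot': array([-1.382,  0.887, -0.884]), 'wrist_force': array([-0.073, -0.421,  0.709]), 'torque': array([-0.03 ,  0.022, -0.008]), 'width': np.float64(1.002)}
top [[0.081, -0.973, 0.218, 0.37], [-0.997, -0.079, 0.014, 0.057], [0.004, -0.219, -0.976, 0.968], [0.0, 0.0, 0.0, 1.0]]
side [[-0.943, -0.133, 0.306, 0.302], [-0.333, 0.427, -0.841, 0.781], [-0.019, -0.894, -0.447, 0.493], [0.0, 0.0, 0.0, 1.0]]
gate_centre top 0.67 [307. 210.] atz [0.5346 0.085  0.12  ]
gate_centre side 0.77 [330. 204.] atz [0.5328 0.0908 0.12  ]
   tri [array([0.535 , 0.0851, 0.1169]), np.float64(0.0004)]
knob_centre top 0.62 [285. 184.] atz [0.5702 0.1275 0.169 ]
knob_centre side 0.54 [309. 187.] atz [0.5663 0.1211 0.169 ]
   tri [array([0.5668, 0.1265, 0.172 ]), np.float64(0.0052)]
disc_red 
[... 309 characters left out ...]
. 208.] atz [0.4882 0.0928 0.12  ]
   tri [array([0.4852, 0.0936, 0.1204]), np.float64(0.0054)]
disc_white top 0.45 [304. 207.] atz [0.539  0.0914 0.12  ]
disc_white side 0.51 [304. 205.] atz [0.5838 0.1081 0.12  ]
   tri [array([0.5631, 0.0985, 0.1137]), np.float64(0.0467)]
slide_handle side 0.67 [337. 160.] atz [ 0.5611 -0.0511  0.166 ]
slide_nose top 0.88 [323. 208.] atz [0.5386 0.0542 0.126 ]
slide_nose side 0.77 [335. 197.] atz [0.5296 0.0633 0.126 ]
   tri [array([0.5362, 0.0535, 0.1213]), np.float64(0.0068)]
lever_mark top 0.94 [293. 201.] atz [0.5504 0.1136 0.12  ]
lever_mark side 0.76 [318. 208.] atz [0.5504 0.1146 0.12  ]
   tri [array([0.5506, 0.1137, 0.1195]), np.float64(0.0003)]
```

```bash
python3 - <<'E'
import cv2,numpy as np
a=cv2.imread('pics/top_0.png');b=cv2.imread('pics/side_0.png')
A=cv2.resize(a[130:290,200:420],(800,582),interpolation=cv2.INTER_CUBIC);cv2.imwrite('pics/ct.png',A)
cv2.imwrite('pics/cs.png',cv2.resize(b[80:330,200:500],(720,600),interpolation=cv2.INTER_CUBIC))
E
```

```text
(no output)
```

View pics/ct.png

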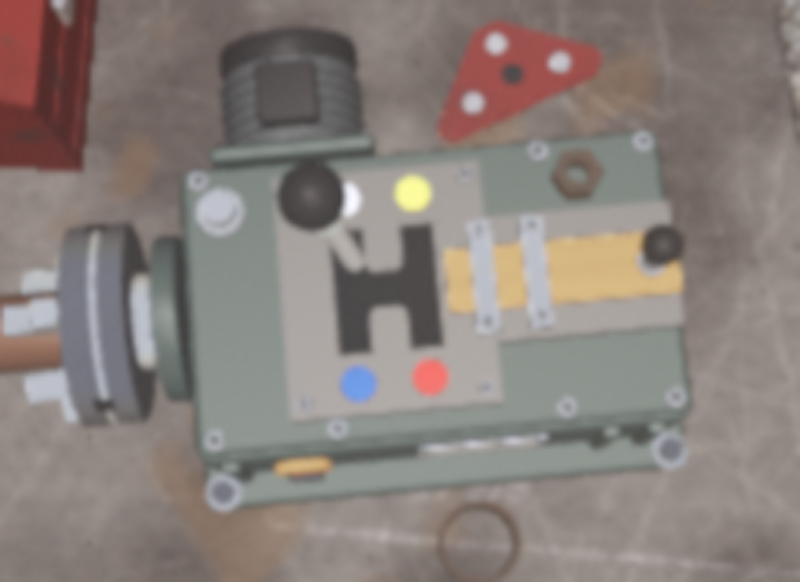

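View pics/cs.png

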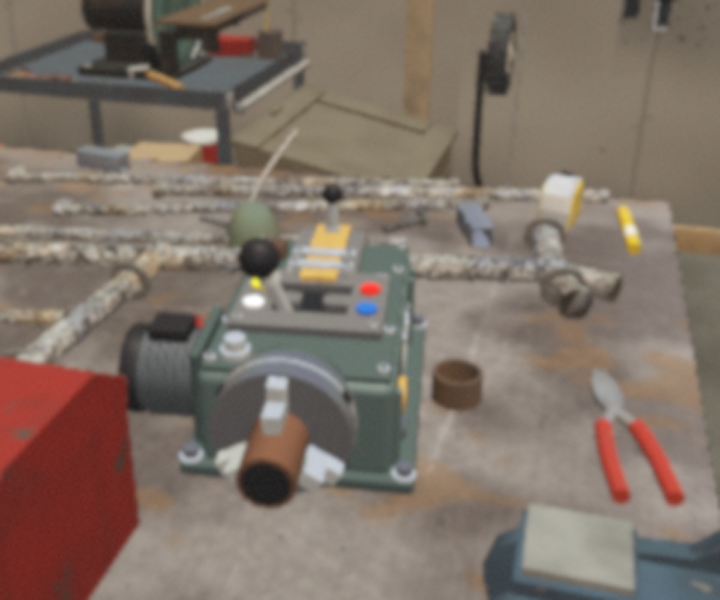

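```bash
cat > pose.py <<'E'
from h import *
from scipy.spatial.transform import Rotation as R
from scipy.optimize import least_squares
c=read_camera('top'); d=read_camera('side'); obs=[]
hsv=lambda c:cv2.cvtColor(c['img'],cv2.COLOR_BGR2HSV)
guess={'yellow':((20,35),(50,-19)),'blue':((100,125),(-50,19)),'red':((0,8),(-50,-19))}
P=dict(top={'yellow':(313.6,183),'blue':(298.5,235.6),'red':(318.5,234)},side={'yellow':None,'blue':(353,208.5),'red':(354,200.5)})
pts=[]
for n,cam in(('top',c),('side',d)):
    H=hsv(cam)
    for k,((lo,hi),m) in guess.items():
        if P[n][k] is None: continue
        M=((H[...,0]>=lo)&(H[...,0]<=hi)&(H[...,1]>110)&(H[...,2]>90))
        yy,xx=np.nonzero(M); s=np.hypot(xx-P[n][k][0],yy-P[n][k][1])<8
        px=(xx[s].mean(),yy[s].mean()); w=at_z(cam,px,.124)
        print(n,k,s.sum(),np.round(px,1),np.round(w,4),np.round(at_depth(cam,px),4)); pts.append((n,m,w[:2]))
def rot(a):return np.array([[np.cos(a),-np.sin(a)],[np.sin(a),np.cos(a)]])
for sel in('top','side','both'):
    S=[p for p in pts if sel in(p[0],'both')]
    f=least_squares(lambda v:np.concatenate([rot(v[2])@np.array(m)/1e3+v[:2]-w for _,m,w in S]),[.53,.085,0])
    print(sel,np.round(f.x,4),'res mm',np.round(f.fun*1e3,1))
s=readout.read_state(); print(np.round(R.from_rotvec(s['tcp_rot']).as_matrix(),3))
t=f.x; A=rot(t[2])
for cam,px,z in((c,(200+311/3.636,130+195/3.6375),.169),(c,(200+662/3.636,130+243/3.6375),.166),(d,(200+259/2.4,80+257/2.4),.169),(d,(200+332/2.4,80+193/2.4),.166)):
    w=at_z(cam,px,z); print('local mm',np.round(A.T@(w[:2]-t[:2])*1e3,1))
E
python3 pose.py
```

```text
pose.py:15: RuntimeWarning: Mean of empty slice.
  px=(xx[s].mean(),yy[s].mean()); w=at_z(cam,px,.124)
  ret = ret.dtype.type(ret / rcount)
h.py:10: RuntimeWarning: invalid value encountered in cast
  o,d=ray(c,px); x,y=np.round(px).astype(int); p=c['range_z'][y-1:y+2,x-1:x+2]; p=p[p>0]
h.py:10: RuntimeWarning: overflow encountered in scalar subtract
  o,d=ray(c,px); x,y=np.round(px).astype(int); p=c['range_z'][y-1:y+2,x-1:x+2]; p=p[p>0]
Traceback (most recent call last):
  File "pose.py", line 16, in <module>
    print(n,k,s.sum(),np.round(px,1),np.round(w,4),np.round(at_depth(cam,px),4)); pts.append((n,m,w[:2]))
                                                   ~~~~~~~~^^^^^^^^^^^^^^^^^^^^
TypeError: unsupported operand type(s) for *: 'NoneType' and 'float'
```

```bash
sed -i "s/((20,35)/((20,40)/;s/>110)&(H\[...,2\]>90/>85)\&(H[...,2]>80/;s/(0,8)/(0,10)/;s/np.round(at_depth(cam,px),4)/at_depth(cam,px)/" pose.py
sed -i "s/(100,125)/(95,130)/;s/        px=(xx/        if not s.sum():\n            q=P[n][k];print(n,k,H[int(q[1]),int(q[0])]);continue\n        px=(xx/" pose.py; python3 pose.py
```

```text
top yellow 58 [313.1 182.9] [0.5884 0.0771 0.124 ] [0.58816733 0.07703232 0.12502014]
top blue 67 [298.1 235.1] [0.4834 0.0973 0.124 ] [0.48320745 0.09718987 0.12540723]
top red 74 [317.9 233.3] [0.4899 0.0598 0.124 ] [0.48967764 0.05979897 0.12555077]
side blue 40 [352.1 208. ] [0.4808 0.0993 0.124 ] [0.48052444 0.10046933 0.12464296]
side red 49 [353.8 199.9] [0.4873 0.0618 0.124 ] [0.48706373 0.06273857 0.12449384]
top [0.5359 0.0871 0.1731] res mm [-0. -0. -0. -0.  0.  0.]
side [0.5333 0.089  0.171 ] res mm [ 0. -0. -0.  0.]
both [0.5349 0.0877 0.1649] res mm [-1.   0.1 -0.9  1.  -1.2  1.   1.7 -1.   1.4 -1. ]
[[ 0.419 -0.     0.908]
 [-0.908 -0.     0.419]
 [ 0.    -1.    -0.   ]]
local mm [42.2 32.7]
local mm [   2.9 -143.4]
local mm [39.3 26.6]
local mm [  -0.8 -142.2]
```

>>> {"method": "jog_arm", "body": {"increments": [[0,0,0,0,0.13,0,0],[0,0,0,0,0.13,0,0],[-0.045,0,0.03,0,0,0,0],[-0.045,0,0.03,0,0,0,0],[-0.045,0,0.03,0,0,0,0],[-0.045,0,0.03,0,0,0,0],[-0.045,0,0.03,0,0,0,0],[-0.045,0,0.03,0,0,0,0],[-0.045,0,0.03,0,0,0,0],[-0.045,0,0.03,0,0,0,0]], "force": 20}}

```text
time: 2.45
tool_pos: [0.4655, -0.212, 0.2458]
tcp_rot: [-1.278, 1.09, -1.099]
wrist_force: [0.3, -0.8, 0.3]
width: 0.001
```

```bash
cat > l.py <<'E'
from h import *
from scipy.spatial.transform import Rotation as R
s=readout.read_state(); a=.172; c_,s_=np.cos(a),np.sin(a)
d=s['tool_pos']-np.array([.535,.088,0]); M=R.from_rotvec(s['tcp_rot']).as_matrix()
B=np.array([[c_,s_,0],[-s_,c_,0],[0,0,1]])
print('t',s['time'],'local',np.round(B@d*1e3,1),'F loc',np.round(B@s['wrist_force'],1),'w',s['width'])
print('tool axes in local (cols)\n',np.round(B@M,3))
E
python3 l.py
```

```text
t 2.45 local [-119.8 -283.7  245.8] F loc [ 0.2 -0.9  0.3] w 0.000813777399979839
tool axes in local (cols)
 [[-0.017  0.004  1.   ]
 [-1.    -0.004 -0.017]
 [ 0.004 -1.     0.004]]
```

>>> {"method": "jog_arm", "body": {"increments": [[-0.045,0,0.03,0,0.0085,0,0],[-0.045,0,0.03,0,0.0085,0,0],[-0.045,0,0.03,0,0,0,0],[-0.045,0,0.03,0,0,0,0],[-0.045,0,0.03,0,0,0,0],[-0.045,0,0.03,0,0,0,0],[-0.045,0,0.03,0,0,0,0],[0,0,0,0,0,0,0]]}}

```text
time: 3.45
tool_pos: [0.6347, 0.1452, 0.2477]
tcp_rot: [-1.269, 1.094, -1.113]
wrist_force: [-0.6, -0.6, 0.0]
width: 0.0
```

```bash
python3 l.py
```

```text
t 3.45 local [108.   39.3 247.7] F loc [-0.7 -0.4  0. ] w 0.000265730274532794
tool axes in local (cols)
 [[-0.03   0.01   0.999]
 [-1.    -0.006 -0.03 ]
 [ 0.006 -1.     0.01 ]]
```

>>> {"method": "jog_arm", "body": {"increments": [[0.003,0.02,0,0,-0.015,0,0],[0.002,0.025,0,0,-0.015,0,0],[0,0.025,0,0,0,0,0],[0,0.007,0,0,0,0,0],[0,0,-0.01,0,0,0,0],[0,0,-0.01,0,0,0,0],[0,0,0,0,0,0,0]]}}

```text
time: 4.32
tool_pos: [0.6123, 0.1293, 0.1656]
tcp_rot: [-1.285, 1.074, -1.092]
wrist_force: [0.4, 0.4, -0.1]
width: -0.001
```

```bash
python3 l.py; python3 - <<'E'
from h import *
a=read_camera('top')['img'];b=read_camera('side')['img']
A=cv2.resize(a[140:260,220:380],(800,600));cv2.imwrite('pics/j1.png',np.vstack([cv2.resize(a[150:250,230:410],(720,300)),cv2.resize(b[130:250,230:446],(720,300))[:300]]))
E
```

```text
t 4.325 local [ 83.2  27.4 165.6] F loc [ 0.4  0.3 -0.1] w -0.0008431569518505129
tool axes in local (cols)
 [[-0.002  0.007  1.   ]
 [-1.    -0.008 -0.002]
 [ 0.008 -1.     0.007]]
```

View pics/j1.png

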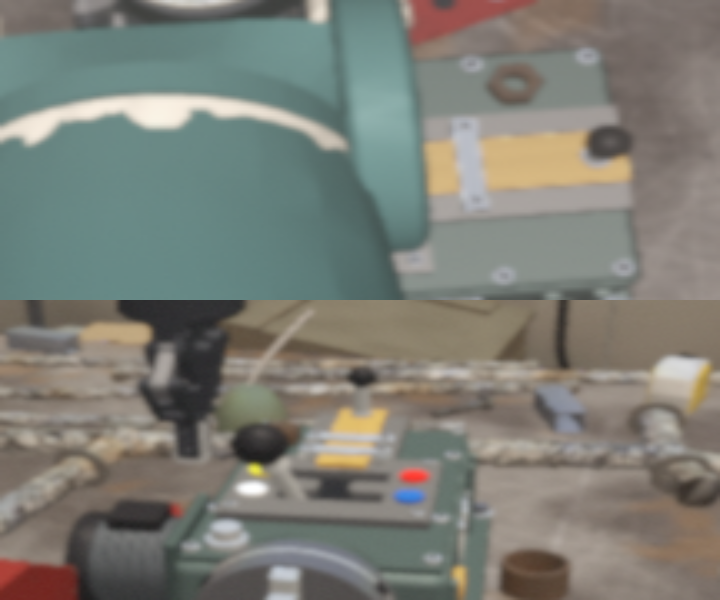

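>>> {"method": "jog_arm", "body": {"increments": [[-0.006,0,-0.004,0,0,0,0],[0,0,-0.008,0,0,0,0],[0,0,-0.008,0,0,0,0],[0,0,-0.008,0,0,0,0],[0,0,-0.008,0,0,0,0],[0,0,-0.004,0,0,0,0],[0,0,0,0,0,0,0]]}}

```text
time: 5.3
tool_pos: [0.5771, 0.1309, 0.1717]
tcp_rot: [-1.269, 1.061, -1.098]
wrist_force: [3.0, 1.3, 2.9]
width: -0.002
```

```bash
python3 l.py; cat > k.py <<'E'
from h import *
import sys
a=.172; B=np.array([[np.cos(a),np.sin(a)],[-np.sin(a),np.cos(a)]])
c=read_camera('side'); cv2.imwrite(f'pics/{sys.argv[1]}.png',cv2.resize(c['img'][130:250,240:400],(800,600)))
for t,z in(('knob_centre',float(sys.argv[2])),('lever_mark',.121),('slide_handle',.166),('slide_nose',.123)):
    for r in spotter.spot_point(c,t)[:1]: print(t,round(r['p'],2),np.round(r['location'],1),np.round(B@(at_z(c,r['location'],z)[:2]-[.535,.088])*1e3,1))
E
python3 k.py k1 .175
```

```text
t 5.3 local [ 48.9  35.  171.7] F loc [3.1 0.8 2.9] w -0.0024231551325283175
tool axes in local (cols)
 [[-0.001  0.027  1.   ]
 [-1.    -0.007 -0.001]
 [ 0.007 -1.     0.027]]
knob_centre 0.77 [316.2 186.4] [20.7 33.6]
lever_mark 0.67 [321.2 206.3] [14.5 15.6]
slide_handle 0.57 [337.3 159.2] [   1.6 -150.6]
slide_nose 0.69 [328.4 205.5] [-0.7 13.8]
```

>>> {"method": "jog_arm", "body": {"increments": [[0,0,-0.008,0,0,0,0],[0,0,-0.007,0,0,0,0],[0,0,-0.004,0,0,0,0],[0,0,0,0,0,0,0]]}}

```text
time: 6.05
tool_pos: [0.557, 0.1271, 0.1702]
tcp_rot: [-1.271, 1.062, -1.098]
wrist_force: [1.5, 2.0, 1.1]
width: -0.0
```

```bash
python3 l.py;python3 k.py k2 .177
```

```text
t 6.05 local [ 28.4  34.8 170.2] F loc [1.9 1.7 1.1] w -6.525796422914393e-05
tool axes in local (cols)
 [[-0.001  0.025  1.   ]
 [-1.    -0.008 -0.001]
 [ 0.008 -1.     0.025]]
knob_centre 0.58 [327.9 184.9] [-2.3 27.8]
lever_mark 0.79 [329.2 206.1] [-2.2 12.5]
slide_handle 0.57 [338.5 161.3] [  -3.1 -136.6]
slide_nose 0.65 [331.1 192. ] [  3.2 -53.1]
```

>>> {"method": "jog_arm", "body": {"increments": [[0,0,0.018,-0.02,0,0,0],[-0.025,0,0,0,0,0,0],[-0.024,0,0,0,0,0,0],[0,0,-0.02,0,0,0,0],[0,0,-0.025,0,0,0,0],[0,0,0,0,0,0,0]]}}

```text
time: 7.05
tool_pos: [0.5141, 0.1702, 0.1635]
tcp_rot: [-1.306, 1.089, -1.082]
wrist_force: [-0.2, 0.1, -0.2]
width: 0.002
```

```bash
python3 l.py;python3 k.py k3 .177
```

```text
t 7.05 local [ -6.5  84.5 163.5] F loc [-0.1  0.2 -0.2] w 0.002049283681189476
tool axes in local (cols)
 [[-0.001 -0.018  1.   ]
 [-1.    -0.01  -0.001]
 [ 0.01  -1.    -0.018]]
slide_handle 0.47 [338.6 157.7] [  -0.2 -161.4]
slide_nose 0.48 [331.9 193.5] [  0.3 -45.5]
```

View pics/k3.png

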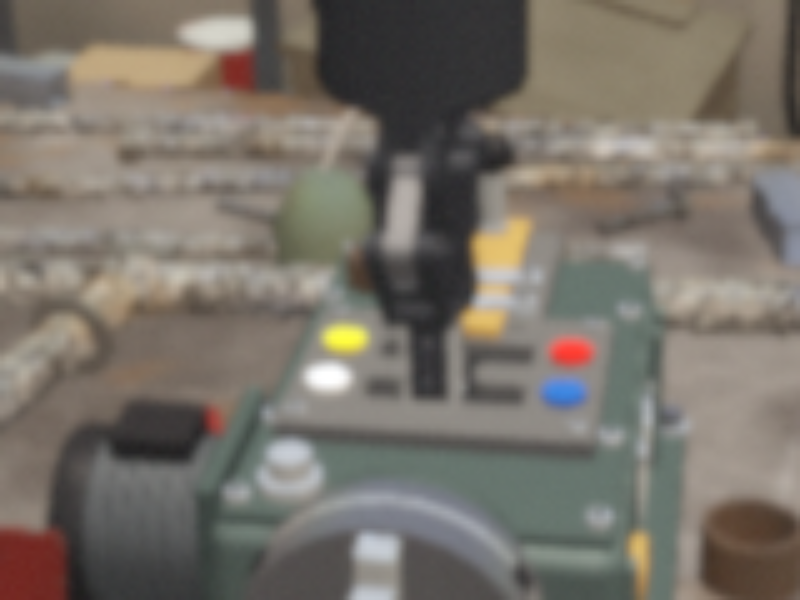

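>>> {"method": "jog_arm", "body": {"increments": [[0.005,-0.007,0.005,0.018,0,0,0],[0.01,0,0,0,0,0,0],[0.01,0,0,0,0,0,0],[0.01,0,0,0,0,0,0],[0.01,0,0,0,0,0,0],[0,0,0,0,0,0,0]]}}

```text
time: 8.05
tool_pos: [0.5331, 0.1248, 0.1745]
tcp_rot: [-1.281, 1.074, -1.094]
wrist_force: [0.1, -0.2, 0.1]
width: -0.001
```

```bash
python3 l.py;python3 k.py k4 .18
```

```text
t 8.05 local [  4.5  36.6 174.5] F loc [ 0.1 -0.2  0.1] w -0.0014312343834981093
tool axes in local (cols)
 [[-0.004  0.009  1.   ]
 [-1.    -0.007 -0.004]
 [ 0.007 -1.     0.009]]
knob_centre 0.54 [330.4 178.7] [-3.8  2.8]
lever_mark 0.49 [327.9 203.6] [2.3 1.3]
slide_handle 0.47 [335.9 159.7] [   4.6 -146.7]
slide_nose 0.56 [331.6 194.9] [ -0.1 -38.2]
```

>>> {"method": "jog_arm", "body": {"increments": [[0.01,0.002,-0.002,0,0,0,0],[0.01,0,0,0,0,0,0],[0.008,0,0,0,0,0,0],[0.005,0,0,0,0,0,0],[0,0,0,0,0,0,0]]}}

```text
time: 8.93
tool_pos: [0.5366, 0.0915, 0.1722]
tcp_rot: [-1.281, 1.074, -1.091]
wrist_force: [0.9, 0.4, -0.0]
width: 0.003
```

```bash
python3 l.py;python3 k.py k5 .177
```

```text
t 8.925 local [  2.2   3.2 172.2] F loc [ 0.9  0.3 -0. ] w 0.0026317139248926004
tool axes in local (cols)
 [[-0.002  0.009  1.   ]
 [-1.    -0.006 -0.002]
 [ 0.006 -1.     0.009]]
knob_centre 0.59 [334.2 175.4] [ -8.3 -22.7]
lever_mark 0.54 [329.4 197.3] [  3.6 -29.6]
slide_handle 0.62 [307.6 194. ] [34.9 52.2]
slide_nose 0.48 [330.4 194.4] [  2.9 -40.4]
```

>>> {"method": "jog_arm", "body": {"increments": [[0.004,0,0,0,0,0,0],[0.003,0,0,0,0,0,0],[0,0,0,0,0,0,0]]}}

```text
time: 9.55
tool_pos: [0.5374, 0.0855, 0.1718]
tcp_rot: [-1.282, 1.074, -1.089]
wrist_force: [0.3, -0.2, 0.1]
width: 0.0
```

```bash
python3 l.py
```

```text
t 9.55 local [  1.9  -2.9 171.8] F loc [ 0.3 -0.3  0.1] w 0.0004202498758365838
tool axes in local (cols)
 [[-0.     0.008  1.   ]
 [-1.    -0.005 -0.   ]
 [ 0.005 -1.     0.008]]
```

>>> {"method": "jog_arm", "body": {"increments": [[-0.02,0,0,0,0,0,0],[-0.01,0,0.03,0,0,0,0],[0,0,0.04,0,0,0,0],[0,0,0,0,0,0,0]]}}

```text
time: 10.05
tool_pos: [0.6017, 0.1313, 0.1726]
tcp_rot: [-1.282, 1.074, -1.089]
wrist_force: [-0.4, -0.8, -0.5]
width: 0.003
```

```bash
python3 l.py;python3 k.py k6 .177
```

```text
t 10.05 local [ 73.1  31.2 172.6] F loc [-0.6 -0.7 -0.5] w 0.0034236231835058717
tool axes in local (cols)
 [[-0.     0.008  1.   ]
 [-1.    -0.005 -0.   ]
 [ 0.005 -1.     0.008]]
knob_centre 0.81 [331.5 173.3] [ -0.9 -33.6]
lever_mark 0.44 [334.2 173.9] [  11.3 -164.5]
slide_handle 0.78 [335.3 159.6] [   6.1 -147.2]
slide_nose 0.68 [330.5 195.4] [  2.  -35.4]
```

View pics/k6.png

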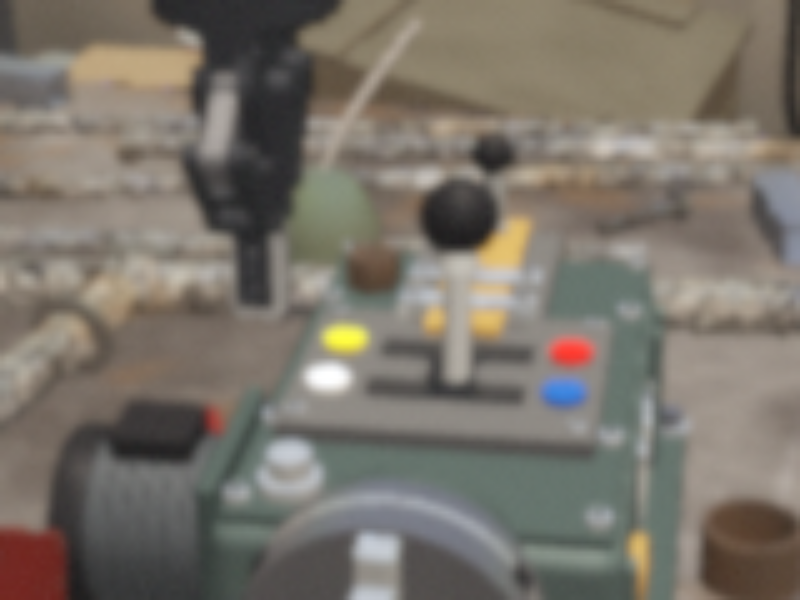

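>>> {"method": "jog_arm", "body": {"increments": [[0.03,0,0,0,0,0,0],[0.03,0,0,0,0,0,0],[0.003,0.003,-0.015,0,0,0,0],[0,0,-0.015,0,0,0,0],[0,0,-0.008,0,0,0,0],[0,0,-0.008,0,0,0,0],[0,0,0,0,0,0,0]]}}

```text
time: 11.18
tool_pos: [0.5587, 0.0596, 0.1707]
tcp_rot: [-1.282, 1.072, -1.089]
wrist_force: [0.9, 0.6, -0.0]
width: 0.001
```

```bash
python3 l.py;python3 k.py k7 .177
```

```text
t 11.175 local [ 18.5 -32.  170.7] F loc [ 1.   0.4 -0. ] w 0.0013833753866131864
tool axes in local (cols)
 [[ 0.001  0.01   1.   ]
 [-1.    -0.005  0.001]
 [ 0.005 -1.     0.01 ]]
knob_centre 0.85 [338.4 174.7] [-16.6 -27.6]
lever_mark 0.88 [333.4 199. ] [ -6.4 -22.3]
slide_handle 0.56 [336.  160.3] [   3.8 -142.6]
slide_nose 0.63 [330.3 193. ] [  4.2 -47.6]
```

>>> {"method": "jog_arm", "body": {"increments": [[0.001,0,-0.009,0,0,0,0],[0.001,0,-0.009,0,0,0,0],[0,0,-0.008,0,0,0,0],[0,0,-0.005,0,0,0,0],[0,0,0,0,0,0,0]]}}

```text
time: 12.05
tool_pos: [0.5274, 0.0526, 0.1693]
tcp_rot: [-1.28, 1.073, -1.088]
wrist_force: [1.9, 1.8, -1.1]
width: -0.003
```

```bash
python3 l.py;python3 k.py k8 .169
```

```text
t 12.05 local [-13.5 -33.6 169.3] F loc [ 2.1  1.4 -1.1] w -0.0031323588775104463
tool axes in local (cols)
 [[ 0.     0.01   1.   ]
 [-1.    -0.003  0.   ]
 [ 0.003 -1.     0.01 ]]
knob_centre 0.53 [329.  204.2] [-14.8  96.6]
lever_mark 0.9 [343.9 200.6] [-30.1 -17.4]
slide_nose 0.72 [331.6 194.7] [  0.  -39.2]
```

>>> {"method": "jog_arm", "body": {"increments": [[0,0,-0.004,0,0,0,0],[0,0,-0.004,0,0,0,0],[0,0,-0.002,0,0,0,0]]}}

```text
time: 12.68
tool_pos: [0.5215, 0.0514, 0.1696]
tcp_rot: [-1.273, 1.067, -1.092]
wrist_force: [8.8, 1.5, -5.2]
width: 0.002
```

```bash
python3 l.py
```

```text
t 12.675 local [-19.6 -33.8 169.6] F loc [ 9.  -0.  -5.2] w 0.0017526939667403324
tool axes in local (cols)
 [[ 0.     0.019  1.   ]
 [-1.    -0.004  0.   ]
 [ 0.004 -1.     0.019]]
```

>>> {"method": "jog_arm", "body": {"increments": [[0,0,0.03,0,0,0,0],[0,-0.03,0.01,0,0,0,0],[0,-0.03,0,0,0,0,0],[0.05,0,-0.01,-0.015,0,0,0],[0.05,0,-0.01,0,0,0,0],[0.045,0,0,0,0,0,0],[0,0,0,0,0,0,0]]}}

```text
time: 13.55
tool_pos: [0.5614, -0.0919, 0.2321]
tcp_rot: [-1.296, 1.081, -1.079]
wrist_force: [0.4, -0.3, 0.3]
width: 0.002
```

```bash
python3 l.py;python3 k.py k9 .169; python3 - <<'E'
from h import *
c=read_camera('top');cv2.imwrite('pics/t9.png',cv2.resize(c['img'][140:260,220:420],(800,480)))
a=.172; B=np.array([[np.cos(a),np.sin(a)],[-np.sin(a),np.cos(a)]])
for t,z in(('knob_centre',.169),('slide_handle',.166)):
  for r in spotter.spot_point(c,t)[:1]:print(t,r['p'],B@(at_z(c,r['location'],z)[:2]-[.535,.088])*1e3)
E
```

```text
t 13.55 local [  -4.8 -181.8  232.1] F loc [ 0.3 -0.3  0.3] w 0.002042563172112848
tool axes in local (cols)
 [[ 0.004 -0.007  1.   ]
 [-1.    -0.005  0.004]
 [ 0.005 -1.    -0.007]]
knob_centre 0.72 [354.3 204.9] [-61.6  93.3]
lever_mark 0.71 [307.8 195.7] [ 52.8 -31.4]
slide_handle 0.72 [340.4 162. ] [  -8.2 -132.4]
slide_nose 0.71 [330.4 193.9] [  3.3 -43. ]
knob_centre 0.62 [-44.31619345 -32.18105176]
slide_handle 0.66 [  -2.84311767 -144.63850349]
```

View pics/k9.png

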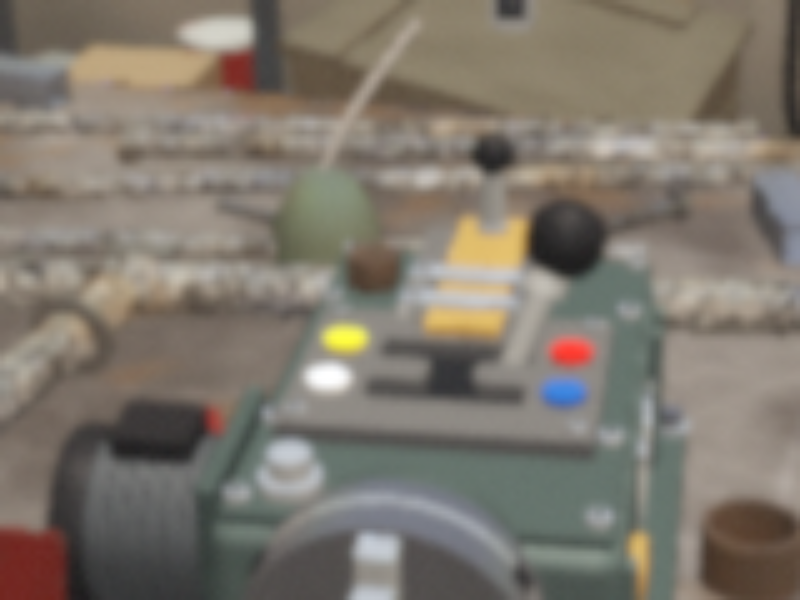

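>>> {"method": "jog_arm", "body": {"increments": [[0,0.025,0.004,0,0,0,0],[0,0.025,0,0,0,0,0],[0,0.02,0,0,0,0,0],[-0.008,0,0,0,0,0,0],[-0.008,0,0,0,0,0,0],[-0.008,0,0,0,0,0,0],[-0.008,0,0,0,0,0,0],[0,0,0,0,0,0,0]]}}

```text
time: 14.95
tool_pos: [0.5612, -0.0515, 0.164]
tcp_rot: [-1.298, 1.066, -1.075]
wrist_force: [-0.2, -0.1, 0.4]
width: 0.001
```

```bash
python3 l.py;python3 k.py k10 .169
```

```text
t 14.95 local [   2.  -141.9  164. ] F loc [-0.3 -0.1  0.4] w 0.0007393921862292882
tool axes in local (cols)
 [[ 0.015 -0.001  1.   ]
 [-1.    -0.008  0.015]
 [ 0.008 -1.    -0.001]]
knob_centre 0.83 [355.7 175.4] [-52.1 -47.2]
lever_mark 0.87 [342.1 200.5] [-26.1 -17.4]
slide_handle 0.89 [336.8 163.7] [  -1.1 -120.2]
slide_nose 0.83 [327.4 200.6] [ 4.9 -8.8]
```

>>> {"method": "jog_arm", "body": {"increments": [[-0.008,0,0,0,-0.01,0,0],[-0.008,0,0,0,0,0,0],[-0.008,0,0,0,0,0,0],[-0.006,0,0,0,0,0,0],[-0.003,0,0,0,0,0,0]]}}

```text
time: 15.82
tool_pos: [0.5558, -0.0204, 0.1638]
tcp_rot: [-1.304, 1.055, -1.072]
wrist_force: [3.2, -10.8, -1.8]
width: 0.003
```

```bash
python3 l.py;python3 k.py k11 .169
```

```text
t 15.825 local [   1.9 -110.4  163.8] F loc [  1.3 -11.2  -1.8] w 0.002997826940722684
tool axes in local (cols)
 [[ 0.026  0.001  1.   ]
 [-1.    -0.013  0.026]
 [ 0.013 -1.     0.001]]
knob_centre 0.69 [353.9 176.1] [-48.6 -42.9]
lever_mark 0.74 [342.8 202.5] [-28.8  -8. ]
slide_handle 0.6 [333.2 168.9] [  2.8 -86.5]
slide_nose 0.9 [329.3 207.8] [-4.1 23.9]
```

>>> {"method": "jog_arm", "body": {"increments": [[-0.002,0,0,0,0,0,0],[0,0,0,0,0,0,0],[0.03,0,0,0,0,0,0],[0.04,0,0,0,0,0,0],[0,-0.04,0,0,0,0,0],[0.04,-0.03,0,0,0,0,0],[0.05,0,0,0,0,0,0],[0.05,0,0,0,0,0,0],[0,0,0,0,0,0,0]]}}

```text
time: 17.2
tool_pos: [0.5967, -0.2237, 0.2374]
tcp_rot: [-1.302, 1.059, -1.063]
wrist_force: [-0.6, 0.7, -0.2]
width: -0.005
```

```bash
python3 l.py;python3 k.py k12 .169; python3 - <<'E'
from h import *
c=read_camera('top');cv2.imwrite('pics/t12.png',cv2.resize(c['img'][130:290,200:420],(800,582)))
a=.172; B=np.array([[np.cos(a),np.sin(a)],[-np.sin(a),np.cos(a)]])
for t,z in(('knob_centre',.169),('slide_handle',.166),('slide_nose',.123)):
  for r in spotter.spot_point(c,t)[:1]:print(t,r['p'],B@(at_z(c,r['location'],z)[:2]-[.535,.088])*1e3)
E
```

```text
t 17.2 local [   7.5 -317.7  237.4] F loc [-0.5  0.7 -0.2] w -0.004742015630795609
tool axes in local (cols)
 [[ 0.028 -0.001  1.   ]
 [-1.    -0.005  0.028]
 [ 0.005 -1.    -0.002]]
knob_centre 0.61 [354.1 177.2] [-49.5 -36.9]
lever_mark 0.6 [345.  201.2] [-32.8 -14.8]
slide_handle 0.84 [335.8 170.8] [ -4.6 -75.7]
slide_nose 0.97 [328.9 206.4] [-2.4 17.7]
knob_centre 0.69 [-42.35730699 -30.90817896]
slide_handle 0.72 [ 8.7117641e-02 -8.7180866e+01]
slide_nose 0.92 [ 1.98107572 16.26575255]
```

View pics/t12.png

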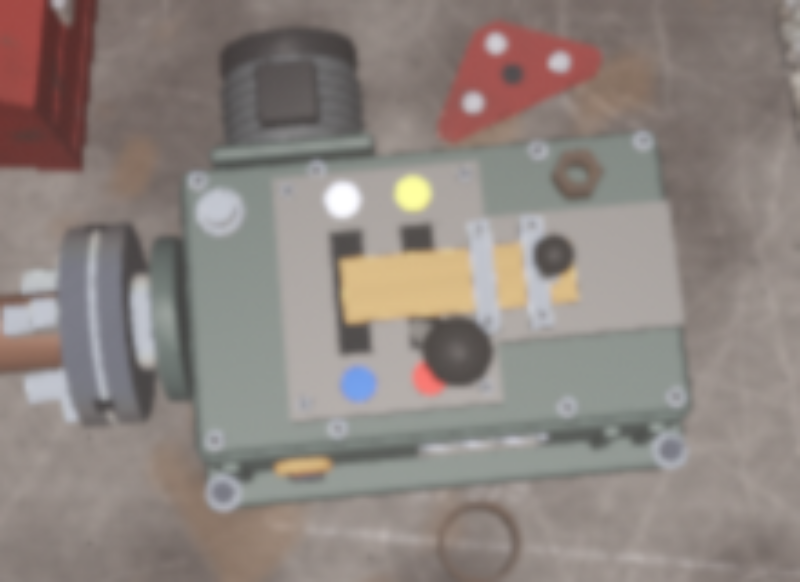

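View pics/k12.png

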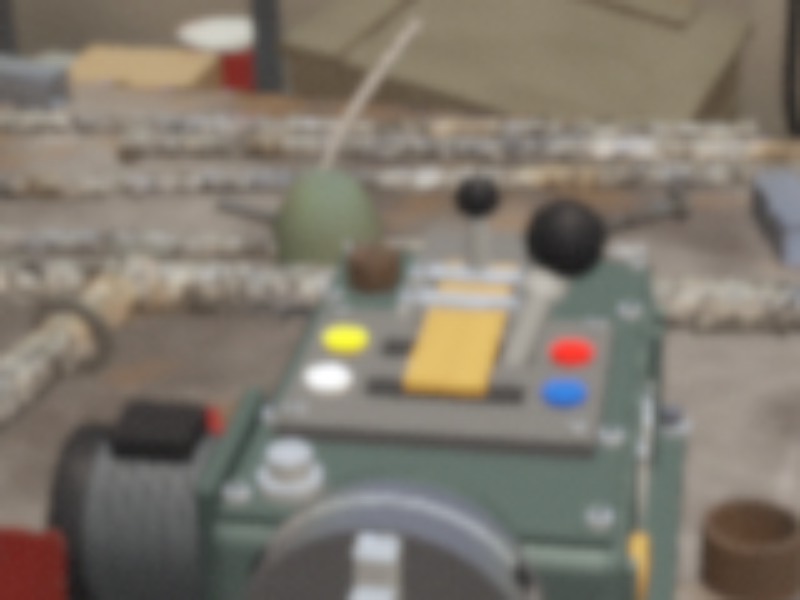

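```bash
python3 -c "
from workcell import bot; print(bot.finish_job())"
```

```text
the job is handed in; nothing more can be done
None
```

The lever is in the slot with the red disc (near right) and the brass locking slide is fully in. I handed the job in at about 17 s of the 58 s allowed.

I pushed with the shut fingers only, never gripping. The lever went from the far left slot into neutral, across to the right, then home at the near end. No other slot was entered.

**Lever:** it met its end stop at about 9 N. The top camera put the knob at about (-44, -32) mm from the gate centre before locking and (-42, -31) mm after. Fully home should be (-45, -34) mm.

**Slide:** it met its stop at about 11 N, and I gave it one more small push after that. The top camera then put the handle at y = -87 mm, where fully in is -86 mm. Both pictures show the bar lying over the neutral channel.

**Other checks:** the magnet, ring and nut look unmoved in the last pictures. The arm was well clear, with no contact force, when I handed in.

**Checks that disagreed:** for the slide nose, the spotter gave y = +24 mm while the finger was still pressing, then +16 to +18 mm after I backed off. Fully in is +23 mm. The side camera's last handle reading was y = -76 mm. I put these differences down to spotter noise, given the stop force, the top camera's handle reading and the pictures. I did not measure the slide again.

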